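Close a pump bearing housing and hold its keyed shaft home

TASK

Put the red cover plate into the square pocket on top of the blue pump housing and press it down until it sits fully down and level, collar upwards. Then take the steel shaft from its wooden stand, push it down through the cover's collar into the hub, turned so that its brass key slips into the hub's keyway (marked yellow), and keep pushing until the spring plunger at the bottom of the hub is pressed all the way down. Finish while still holding the shaft pressed home, as if for a workmate to fit the retaining clip, and leave the other things on the bench where they are.

Things in the scene. Friction and masses are not known exactly. Their poses are not given: they have to be found in the camera images.
- housing: Blue square pump housing fixed to the bench, 124 x 124 x 66 mm; origin at the centre of its underside, z up, x and y parallel to its sides. Square pocket in its top, 88 x 88 mm (bevelled out to 96 mm over the top 4 mm), floor 10 mm below the rim (56 mm above the bench). The steel hub stands in a 58 mm wide well in the pocket's middle. Place and yaw vary.
- seat (a joint): Travel (m) of the black rubber seat frame in the pocket: 0 = 4 mm proud of the pocket's floor, 0.004 = pressed level with it. It takes about 8 N to push down and stays where left. A cover merely laid on it stands 4 mm too high; pressed down, its plate is level with the housing's rim.
- cover: Loose red cover, 120 g: plate 84 x 84 x 10 mm with a square collar in its middle, 48 x 48 mm outside, rising 16 mm above the plate (26 mm overall), and a 38 x 38 mm hole through both. Origin at the centre of its underside, z up, x and y parallel to its sides. Starts flat on the bench, collar up; any of its four quarter-turns fits the pocket. Grip the collar's outer faces from above.
- hub_mouth (a point): Centre of the hub's top face, on the housing's vertical axis, 50 mm above the bench; z up, x to the keyway (yellow mark beside it). Bore 22 mm across; straight full-depth keyway on the +x side, 8 mm wide, reaching 16 mm from the axis. The hub is turned up to 0.6 rad either way from the housing's x and is stiff to turn (0.6 N m).
- plunger (a joint): Travel (m) of the brass spring plunger in the bottom of the bore: 0 = up (top 30 mm below the hub's top face), 0.008 = fully down (38 mm below). The spring pushes back with 6 N at first, 14 N fully down: more than the shaft's weight, so it lifts the shaft when let go.
- shaft: Steel shaft, about 350 g, 123 mm long, upright in its stand; origin at the centre of its lower end, z up along it. Lower 85 mm round, 20 mm across, end bevelled 3 mm; above it a square head to grip, 24 x 24 x 40 mm, sides parallel to x and y. Brass key on the +x side, 6 mm wide, out to 14.5 mm from the axis, from 14 to 40 mm above the lower end: the lowest 14 mm enter the bore at any turn.
- shaft_foot (a point): Centre of the shaft's lower end (the shaft's origin), axes as the shaft's.
- shaft_head (a point): Centre of the shaft's square head, 103 mm above the lower end, axes as the shaft's.
- stand: Dark wooden block fixed to the bench, 70 x 70 x 18 mm, with a round hole 12 mm deep in its top in which the shaft stands (the shaft's lower end is 6 mm above the bench; lift it at least 13 mm to clear). Origin at the centre of its underside.
- elbow: Bystander, leave alone: white plastic pipe elbow, two 48 mm arms at right angles, 40 mm high. Origin at its underside.
- coupling: Bystander, leave alone: grey plastic pipe sleeve standing on end, 52 mm across, 45 mm high. Origin at its underside.
- tee: Bystander, leave alone: black plastic pipe tee, 80 mm long, 36 mm high. Origin at its underside.
- carton: Bystander, leave alone: small brown carton, 70 x 90 x 45 mm. Origin at its underside.
- grease: Bystander, leave alone: jar with a yellow cap, 64 mm across, 75 mm high. Origin at its underside.
- driver: Bystander, leave alone: screwdriver with an orange handle, lying flat. Origin at its underside.
Mind the look-alikes: they are no part of the job. What is meant by the shaft is not purple or turquoise, and is the larger of those in its own colour.

How it is judged:
By the outcome, as a careful person would: the job done as asked, in the order asked, and still so for the second after the job is handed in, while the arm keeps its last pose, push and grip.
It also fails if it takes over 51 s, if anything falls off the work surface, if the arm or the gripper's body presses on something with over 40 N, if the wrist force passes 120 N, or if a joint passes its speed limit or range.

ROBOT

A 7-joint arm with a two-finger parallel gripper is mounted at the origin on the work surface. World frame = base frame: x ahead of the robot, y to its left, z up, the work surface at z = 0. Lengths are in m, angles in rad, forces in N, time in s.
With the tool pointing down it reaches from about 0.35 to 0.9 m from the base axis. Payload 8.1 kg.
Tool frame: the origin (TCP) lies at the centre of the arm's flange, where the gripper is bolted on; the fingertips stand 178 mm ahead of it and the grasp point (between the pads) lies 159 mm ahead of it; x points along the fingers, z is the direction in which the jaws open and shut, and the axes are right-handed (so a half turn about x gives the same grasp; the last joint's range is limited). The gripper opens to 92 mm and grips with 3 to 60 N. Pads are 19 mm wide; open, the fingers measure 130 mm over their backs; the gripper's body (75 mm by 190 mm) begins 47 mm behind the grasp point.
Start: joints at [-1.317, 0.434, 0.025, 1.573, -0.012, 1.134, -0.075], TCP at [0.218, 0.586, 0.405] pointing down, gripper open.
Joint ranges: [-2.62, 2.62], [-0.44, 2.09], [-1.27, 1.32], [0.08, 2.57], [-1.32, 4.46], [0.12, 2], [-2.74, 2.74]. Speed limits (rad/s): [2.22, 2.22, 3.01, 3.01, 3.14, 3.14, 3.14].

INTERFACE

Orientations are given as a rotation vector (axis times angle).
In Python, from cell import arm, get_image, search_frame, pinpoint gives the robot as it stands.
- The arm moves only by the tool arm_command, never from a script. Its argument "motion" is a list of rows, each a list of 7 numbers: the finger opening in mm, from 0 to 91.8, then the shift along the tool's x, y, z in mm, then the turn, a rotation vector about the tool's x, y, z in degrees. In form: [[fingers, x, y, z, ax, ay, az], ...]. A call has 1 to 5 rows; each row shifts and turns the commanded pose from where the row before left it, along the tool's axes as they then stand; what a row does not reach is not made up. A row lasts 1/8 s, in which the tool goes at most 62.5 mm and 10.7 degrees, less where a joint would pass 70% of its speed; a pose out of reach is approached as far as the arm can. A call with a gripper value outside its range is refused whole. The fingers move at their own pace and stop on an object; "newtons" is the grip in N (left out, the last holds). Time passes only in rows, so rows that do not move let the fingers close. It gives the time, the measured TCP pose, the force and the opening at its end, in the units of the state.
- arm.observe(): the state, without advancing time (a new reading comes with each control period).
- get_image(name): name is "side" or "top"; returns a dict with "frame" (384x512x3 uint8, red, green, blue), "range_z" (384x512 float32, m along the optical axis (not along the pixel's ray), 0 where there is no reading), "K" (3x3 intrinsics, pixels), "distortion" ([k1, k2, p1, p2, k3] as OpenCV has them; the pictures are not rectified), "origin" and "rotation" of the camera in the world. Camera axes: x right, y down, z forward; pixel columns grow to the right and rows downward; lengths in m; the calibration is good to about 2 mm. A picture is of the moment at which its call begins.
- arm.sign_off(): hands the job in, once; it reports no verdict.
Trained networks look in the newest picture that a camera, given by its name, has taken for a name from the list of things; names that differ only in an ending like _2 or _b are one class to them, and where a whole thing is asked for, a point or a joint stands for the part that bears it (a point fixed in the world has none). Each returns a list of dicts, best first, with "p" (0 to 1); they miss things now and then, are a little off and sometimes report something else, mostly with a low value. They report only what shows in the picture. A call takes as long as a camera call. They do not tell look-alikes from the thing itself.
- search_frame(camera, target): "point" ([x, y, z] in m, in world coordinates, good to about 4 mm: the middle of the surface that is visible of it).
- pinpoint(camera, target): "point" ([x, y, z] in m, in world coordinates, good to about 4 mm: a listed point, or the origin of a listed thing).
The state is a dict: "clock": time; "joints": joint angles; "dq": joint speeds; "joint_efforts": joint torques, N m; "position": TCP position; "ee_rot": TCP orientation; "force": force on the tool from outside, world axes, zero at the start; "ft_torque": the same for the moment, N m; "width": opening from 0.0 (shut) to 1.0 (fully open).
Only numpy, scipy, OpenCV 4.12 (cv2) and the standard library are available. Lean on these libraries where they do the work, as an engineer would, in place of code of your own. Each camera call takes 0.05 s, during which the arm holds its last target. There are 200 camera calls.

## Working session

There is one attempt and no reset: what is moved stays moved. The work goes in short steps, Python scripts to look and compute and a tool call to move; the robot and the scene stay as the last step left them, time stands still between calls to the robot, and variables do not carry over. Pictures are saved under pics/ and viewed, about 8 in all and at most 12, crops included, and the job is handed in when it is done.

Besides the shell and the picture viewer there is one more tool, called after "Request:" by a JSON object that holds its "op" and its "data". arm_command: Moves the arm, as the interface text tells. Its arguments: {"type":"object","properties":{"motion":{"type":"array"},"newtons":{"type":"number"}},"required":["motion"]}

```bash
ls; mkdir -p pics; cat > h.py <<'E'
import numpy as np, cv2
from scipy.spatial.transform import Rotation as R
from cell import arm, get_image, search_frame, pinpoint
def cloud(im):
    K=np.array(im["K"]);d=np.array(im["distortion"],float);z=im["range_z"]
    h,w=z.shape;u,v=np.meshgrid(np.arange(w),np.arange(h))
    p=cv2.undistortPoints(np.stack([u,v],-1).reshape(-1,1,2).astype(np.float64),K,d).reshape(h,w,2)
    P=np.dstack([p[...,0]*z,p[...,1]*z,z])
    W=P@np.array(im["rotation"]).T+np.array(im["origin"]); W[z<=0]=np.nan
    return W
def save(im,n): cv2.imwrite("pics/"+n,im["frame"][...,::-1])
def proj(im,X):
    Rm=np.array(im["rotation"]);rv=cv2.Rodrigues(Rm.T)[0];t=-Rm.T@np.array(im["origin"])
    return cv2.projectPoints(np.array(X,float).reshape(-1,1,3),rv,t,np.array(im["K"],float),np.array(im["distortion"],float))[0].reshape(-1,2)
E
python3 - <<'E'
from h import *
for c in("top","side"):
    im=get_image(c);save(im,c+"0.png");np.savez(c+"0.npz",**im)
    print(c,im["origin"],np.round(im["rotation"],3).tolist(),im["K"][0][0])
    for n in("housing","cover","hub_mouth","shaft_foot","shaft_head","stand"):
        print(n,[(np.round(q["point"],3).tolist(),round(q["p"],2)) for q in pinpoint(c,n)[:4]])
s=arm.observe();print(s)
E
```

```text
pics
top [ 0.41805751 -0.00586816  1.37282946] [-2.152, 2.175, -0.133] 411.3623683071481
housing [([0.603, 0.028, 0.001], 0.74), ([0.466, 0.256, 0.112], 0.28)]
cover [([0.519, -0.239, 0.0], 0.98), ([0.466, 0.255, -0.002], 0.65)]
hub_mouth [([0.601, 0.029, 0.049], 0.47)]
shaft_foot [([0.552, 0.251, 0.0], 0.54), ([0.464, 0.255, 0.007], 0.47), ([0.45, 0.343, 0.003], 0.45)]
shaft_head [([0.552, 0.254, 0.077], 0.61), ([0.467, 0.255, 0.108], 0.47), ([0.453, 0.34, 0.107], 0.44), ([0.469, 0.177, 0.074], 0.43)]
stand [([0.467, 0.253, -0.002], 0.6)]
side [-0.07911874  0.73547547  0.73113917] [-0.912, 2.356, -1.258] 372.06240458972775
housing [([0.601, 0.029, -0.004], 0.85)]
cover [([0.52, -0.239, -0.001], 0.68)]
hub_mouth [([0.601, 0.029, 0.051], 0.55), ([0.465, 0.252, 0.004], 0.47)]
shaft_foot [([0.468, 0.176, -0.002], 0.65), ([0.552, 0.252, 0.004], 0.5), ([0.701, 0.228, -0.001], 0.29)]
shaft_head [([0.47, 0.253, 0.11], 0.77), ([0.449, 0.342, 0.102], 0.75), ([0.556, 0.249, 0.071], 0.46), ([0.465, 0.257, 0.002], 0.45)]
stand [([0.464, 0.258, 0.002], 0.69), ([0.424, 0.083, -0.001], 0.2)]
{'clock': 0.7, 'joints': array([-1.31661417,  0.43444993,  0.02501585,  1.57319506, -0.01160184,
        1.13399729, -0.07511019]), 'dq': array([-0.00058811, -0.00056032, -0.0008053 ,  0.00019173, -0.00118942,
       -0.00206231, -0.00093365]), 'joint_efforts': array([ 1.30930424e-03, -6.67506838e+01,  9.83921438e-01, -3.14742637e+01,
       -6.09063799e-02,  3.29788809e-02,  1.31601087e-06]), 'position': array([0.21832015, 0.58563165, 0.40477507]), 'ee_rot': array([-0.9423532,  1.3570798,  0.9424329]), 'force': array([-0.14786721,  0.17340251, -0.6842595 ]), 'ft_torque': array([-0.03817151,  0.03487662, -0.07616092]), 'width': 0.9977162883867743}
```

```bash
sed -i 's/np.array(im\["rotation"\])/R.from_rotvec(im["rotation"]).as_matrix()/' h.py
python3 - <<'E'
from h import *
ims=[dict(np.load(c+"0.npz")) for c in("top","side")]
for c,im in zip(("top","side"),ims):
    W=cloud(im)
    for n,X in dict(h=(.602,.029,.066),c=(.52,-.239,.026),s=(.467,.254,.129)).items():
        u,v=proj(im,X)[0]; print(c,n,u,v,W[int(v),int(u)])
# side by side
a=cv2.resize(ims[0]["frame"][:,:,::-1],None,fx=1.56,fy=1.56);cv2.imwrite("pics/a.png",a)
W=cloud(ims[0]);z=W[...,2]
# top views: shaft heads
m=((z>.1)&(z<.2)).astype(np.uint8)
n,l,st,ce=cv2.connectedComponentsWithStats(m)
for i in range(1,n):
    if st[i,4]>15:
        q=l==i;print("blob",ce[i],st[i,4],np.nanmedian(W[q],0),ims[0]["frame"][q].mean(0))
E
```

```text
top h 244.52210469771077 182.45060952004326 [0.61186089 0.03231664 0.00690254]
top c 326.5715066338896 208.054226950993 [ 0.52238568 -0.24207199 -0.00283438]
top s 169.7317650890759 224.59195084549327 [0.46877308 0.25607758 0.12976307]
side h 238.2559089709034 196.95248341890257 [0.62519996 0.00611754 0.04770488]
side c 306.808848323004 184.43666016783203 [ 0.53370398 -0.25541289  0.01443537]
side s 215.00210617623162 233.41625009782052 [0.4687717  0.25237263 0.12836442]
blob [ 49.06815021 176.60361613] 719 [0.61904032 0.64323326 0.12717691] [46.62586926 41.6620306  37.31293463]
blob [476.25475367 236.86473639] 4628 [ 0.41935382 -0.66158568  0.1588512 ] [77.99719101 78.423293   77.1642178 ]
blob [170.69333333 225.28      ] 75 [0.46562143 0.25093282 0.12804503] [110.24       107.98666667  99.44      ]
blob [142.1875 230.425 ] 80 [0.45153646 0.33933133 0.12213705] [74.3375 39.75   80.2625]
blob [256.96363636 364.67954545] 440 [ 0.06713309 -0.00825791  0.15071355] [36.08409091 29.89318182 23.66363636]
```

View pics/a.png

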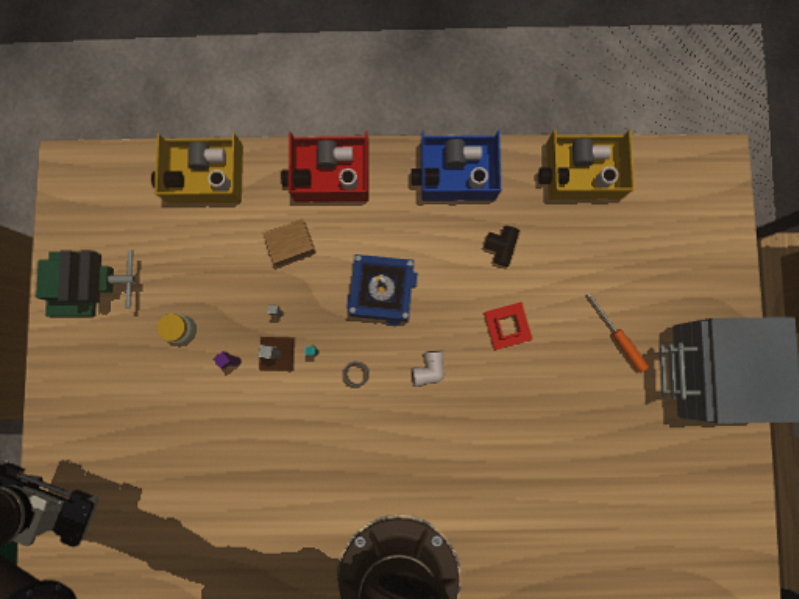

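View pics/side0.png

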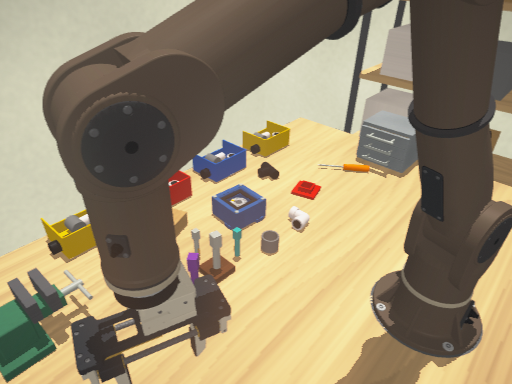

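```bash
cat > fit.py <<'E'
from h import *
from scipy.optimize import minimize
def hsv(im): return cv2.cvtColor(im["frame"],cv2.COLOR_RGB2HSV)
def box(a,z0,z1): return [(sx*a,sy*a,z) for sx in(-1,1) for sy in(-1,1) for z in(z0,z1)]
def mask(im,hue,c,r):
    H=hsv(im);h,s,v=[H[...,i].astype(int) for i in range(3)]
    m=((abs((h-hue+90)%180-90)<14)&(s>110)&(v>30)).astype(np.uint8)
    k=np.zeros_like(m);cv2.circle(k,tuple(int(x) for x in c),r,1,-1);m&=k
    cs,_=cv2.findContours(m,cv2.RETR_EXTERNAL,cv2.CHAIN_APPROX_NONE)
    o=np.zeros_like(m);cv2.drawContours(o,[max(cs,key=cv2.contourArea)],-1,1,-1);return o
def render(im,boxes,x,y,yaw,S=8):
    c,s=np.cos(yaw),np.sin(yaw);h,w=im["frame"].shape[:2]
    o=np.zeros((h,w),np.float32)
    polys=[]
    for b in boxes:
        b=np.array(b);X=np.c_[x+c*b[:,0]-s*b[:,1],y+s*b[:,0]+c*b[:,1],b[:,2]]
        polys.append(cv2.convexHull(proj(im,X).astype(np.float32)).reshape(-1,2))
    A=np.vstack(polys);u0,v0=np.maximum(np.floor(A.min(0)).astype(int)-2,0);u1,v1=np.ceil(A.max(0)).astype(int)+3
    t=np.zeros(((v1-v0)*S,(u1-u0)*S),np.uint8)
    for p in polys: cv2.fillPoly(t,[np.round((p-[u0,v0]+.5)*S*16-8).astype(int)],255,shift=4)
    t=cv2.resize(t,(u1-u0,v1-v0),interpolation=cv2.INTER_AREA)/255.
    t=t[:h-v0,:w-u0]
    o[v0:v0+t.shape[0],u0:u0+t.shape[1]]=t;return o
def fit(im,boxes,m,x,y):
    best=None
    f=lambda p:abs(render(im,boxes,p[0]/1e3,p[1]/1e3,p[2]/40)-m).sum()
    for a in np.arange(-.7,.8,.2):
        r=minimize(f,[x*1e3,y*1e3,a*40],method="Nelder-Mead",options=dict(xatol=.05,fatol=.05,initial_simplex=[[x*1e3,y*1e3,a*40],[x*1e3+5,y*1e3,a*40],[x*1e3,y*1e3+5,a*40],[x*1e3,y*1e3,a*40+8]]))
        if best is None or r.fun<best.fun:best=r
    return best.x*[1,1,180/np.pi/40],best.fun,m.sum()
COVER=[box(.042,0,.010),box(.024,0,.026)];HOUS=[box(.062,0,.066)]
E
python3 - <<'E'
from fit import *
rows=[]
for c in("top","side"):
    im=dict(np.load(c+"0.npz"));r=[]
    for n,X,hue,mod in(("h",(.602,.029,.04),112,HOUS),("c",(.52,-.239,.01),0,COVER)):
        m=mask(im,hue,proj(im,X)[0],40);print(c,n,fit(im,mod,m,X[0],X[1]))
    for X in((.602,.029,.06),(.467,.254,.1),(.52,-.239,.01)):
        u,v=proj(im,X)[0].astype(int);r.append(cv2.resize(im["frame"][v-22:v+23,u-22:u+23,::-1],(264,264),interpolation=cv2.INTER_CUBIC));print(u,v)
    rows.append(np.hstack(r))
cv2.imwrite("pics/b.png",np.vstack(rows))
E
```

```text
top h (array([600.82417132,  29.87732962,  -9.68614979]), np.float64(196.97647094726562), np.uint64(1401))
top c (array([ 520.12383101, -238.93730694,   14.77440229]), np.float64(40.03529357910156), np.uint64(692))
244 182
171 224
325 208
side h (array([726.50153565, -95.49823566,  44.01998731]), np.float64(1163.5804443359375), np.uint64(170))
side c (array([ 520.71643863, -236.85075761,   14.78836647]), np.float64(19.47058868408203), np.uint64(387))
238 198
215 242
306 188
```

View pics/b.png

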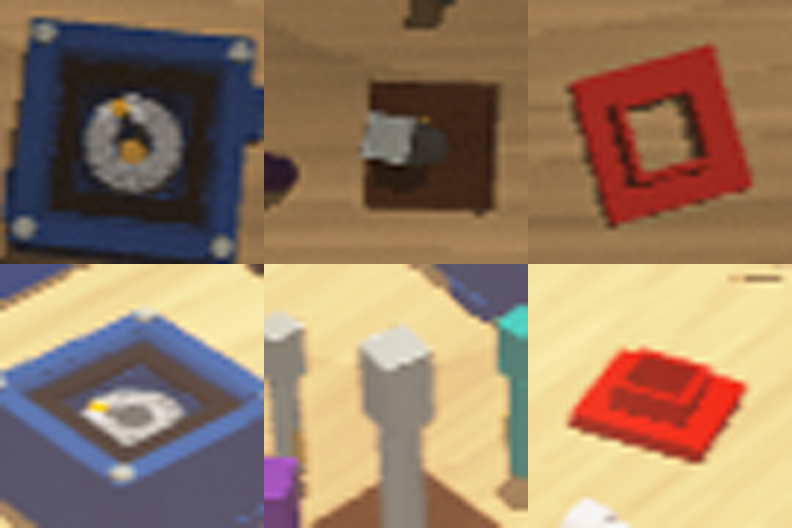

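```bash
cat >> fit.py <<'E'
def ray(im,uv,z):
    n=cv2.undistortPoints(np.array(uv,float).reshape(-1,1,2),np.array(im["K"],float),np.array(im["distortion"],float)).reshape(-1,2)
    d=np.c_[n,np.ones(len(n))]@R.from_rotvec(im["rotation"]).as_matrix().T;o=np.array(im["origin"])
    return o+d*((z-o[2])/d[:,2])[:,None]
def blobs(im,cond,c,r,amin=2):
    m=cond.astype(np.uint8);k=np.zeros_like(m);cv2.circle(k,tuple(int(x) for x in c),r,1,-1)
    n,l,st,ce=cv2.connectedComponentsWithStats(m&k)
    return [(np.round(ce[i],2).tolist(),int(st[i,4]),im["frame"][l==i].mean(0).astype(int).tolist()) for i in range(1,n) if st[i,4]>=amin]
E
python3 - <<'E'
from fit import *
for c in("top","side"):
    im=dict(np.load(c+"0.npz"));H=hsv(im).astype(int);h,s,v=H[...,0],H[...,1],H[...,2]
    pc=proj(im,(.602,.029,.06))[0]
    print(c,"yellow",[(b,ray(im,b[0],.05).round(4).tolist()) for b in blobs(im,(h>12)&(h<32)&(s>140)&(v>110),pc,12)])
    print("grey",[(b,ray(im,b[0],.066).round(4).tolist()) for b in blobs(im,(s<90)&(v>100),pc,30)])
    W=cloud(im);z=W[...,2];d=np.hypot(W[...,0]-.602,W[...,1]-.029)
    q=(d<.1)&(z>.060)&(z<.072);pts=W[q][:,:2].astype(np.float32);print("rim",q.sum(),np.median(z[q]),cv2.minAreaRect(pts*1000))
    d=np.hypot(W[...,0]-.467,W[...,1]-.254);q=(d<.03)&(z>.122)&(z<.135);pts=W[q][:,:2].astype(np.float32);print("head",q.sum(),np.median(z[q]),cv2.minAreaRect(pts*1000),pts.mean(0))
    d=np.hypot(W[...,0]-.467,W[...,1]-.254);q=(d<.06)&(z>.012)&(z<.023);pts=W[q][:,:2].astype(np.float32);print("stand",q.sum(),np.median(z[q]),cv2.minAreaRect(pts*1000))
    print("key",blobs(im,(h>12)&(h<32)&(s>140)&(v>80),proj(im,(.467,.254,.04))[0],10,1))
    u,v_=proj(im,(.467,.254,.06))[0].astype(int)
im=dict(np.load("top0.npz"));u,v=proj(im,(.467,.254,.03))[0];print(u,v)
r=R.from_rotvec(arm.observe()["ee_rot"]).as_matrix();print(r.round(3))
E
```

```text
top yellow [(([241.83, 177.83], 6, [171, 126, 46]), [[0.6195, 0.0381, 0.05]]), (([244.38, 185.38], 13, [149, 109, 48]), [[0.5947, 0.03, 0.05]])]
grey [(([233.5, 163.0], 4, [125, 106, 85]), [[0.6657, 0.0641, 0.066]]), (([229.0, 165.0], 11, [118, 116, 109]), [[0.6593, 0.0787, 0.066]]), (([254.0, 165.0], 3, [124, 106, 86]), [[0.6585, -0.0019, 0.066]]), (([226.0, 167.5], 2, [117, 95, 77]), [[0.6512, 0.0883, 0.066]]), (([263.38, 168.31], 16, [119, 113, 105]), [[0.6474, -0.032, 0.066]]), (([265.5, 174.0], 2, [116, 102, 86]), [[0.6288, -0.0386, 0.066]]), (([244.25, 184.21], 142, [124, 119, 114]), [[0.5963, 0.0299, 0.066]]), (([267.0, 179.0], 5, [122, 100, 86]), [[0.6125, -0.0432, 0.066]]), (([263.0, 191.0], 7, [111, 92, 80]), [[0.5738, -0.0299, 0.066]]), (([222.0, 192.0], 5, [111, 90, 78]), [[0.5719, 0.1012, 0.066]]), (([225.7, 198.1], 10, [117, 119, 115]), [[0.5522, 0.0894, 0.066]]), (([260.2, 201.6], 15, [116, 112, 104]), [[0.5398, -0.0206, 0.066]])]
rim 892 0.06482036076577502 ((599.1407470703125, 28.932968139648438), (124.00904846191406, 124.82316589355469), 84.06768035888672)
head 65 0
[... 1136 characters left out ...]
0, 92, 117]), [[0.6398, 0.0708, 0.066]]), (([224.5, 201.5], 2, [94, 99, 130]), [[0.6157, 0.0767, 0.066]]), (([227.5, 203.5], 2, [95, 98, 128]), [[0.6012, 0.078, 0.066]])]
rim 635 0.065256797586007 ((597.8938598632812, 30.016490936279297), (128.7262725830078, 126.61856079101562), 84.2536392211914)
head 88 0.12834281433493366 ((464.28106689453125, 254.32473754882812), (25.817840576171875, 26.42046356201172), 77.0323257446289) [0.46372423 0.25634173]
stand 437 0.018009399524418823 ((465.699951171875, 254.61358642578125), (72.25666046142578, 73.42870330810547), 87.22357940673828)
key []
176.05203070837467 225.73161584648176
[[ 0.    -0.937  0.349]
 [ 0.     0.349  0.937]
 [-1.    -0.     0.   ]]
```

```bash
cat > plan.py <<'E'
# usage: plan.py n x y zgrasp jawyaw [x y z yaw2 n2 ...]; shift (mm) and x-turn (deg) rows from measured pose
import sys
from h import *
s=arm.observe();p=s["position"].copy();r=R.from_rotvec(s["ee_rot"]).as_matrix()
print("t",round(s["clock"],2),"grasp",(p+.159*r[:,0]).round(4),"jaw",np.degrees(np.arctan2(r[1,2],r[0,2])).round(2),"down",r[:,0].round(4),"F",s["force"].round(1),"T",s["ft_torque"].round(2),"w",round(s["width"]*91.8,1),"j7",s["joints"][[0,4,6]].round(2))
a=[float(v) for v in sys.argv[1:]]
G=p+.159*r[:,0]; yaw=np.degrees(np.arctan2(r[1,2],r[0,2]))
for i in range(0,len(a),5):
    n=int(a[i]);t=np.array(a[i+1:i+4]);dy=(a[i+4]-yaw+90)%180-90   # half-turn symmetric
    for k in range(n):
        y=np.radians(yaw);ty=np.array([-np.sin(y),np.cos(y),0]);  # z jaw=(cos,sin); x down; y=z cross x
        z=np.array([np.cos(y),np.sin(y),0]);x=np.array([0,0,-1.]);yv=np.cross(z,x)
        d=(t-G)/(n-k)*1000
        row=[round(float(d@v),1) for v in (x,yv,z)]+[round(-dy/n,1),0,0];print(row)
        G=G+(row[0]*x+row[1]*yv+row[2]*z)/1000;yaw-=row[3]
E
python3 plan.py 8 .48 .1 .22 87 6 .52 -.238 .1 104.8
```

```text
t 0.7 grasp [0.2183 0.5856 0.2458] jaw 69.55 down [ 0.e+00  1.e-04 -1.e+00] F [-0.1  0.2 -0.7] T [-0.04  0.03 -0.08] w 91.6 j7 [-1.32 -0.01 -0.08]
[3.2, -51.9, -45.5, np.float64(-2.2), 0, 0]
[3.2, -50.1, -47.4, np.float64(-2.2), 0, 0]
[3.2, -48.2, -49.3, np.float64(-2.2), 0, 0]
[3.2, -46.3, -51.1, np.float64(-2.2), 0, 0]
[3.2, -44.3, -52.8, np.float64(-2.2), 0, 0]
[3.3, -42.2, -54.5, np.float64(-2.2), 0, 0]
[3.2, -40.1, -56.1, np.float64(-2.2), 0, 0]
[3.3, -37.9, -57.6, np.float64(-2.2), 0, 0]
[20.0, -9.5, -55.9, np.float64(-2.9), 0, 0]
[20.0, -6.6, -56.3, np.float64(-2.9), 0, 0]
[20.0, -3.7, -56.6, np.float64(-2.9), 0, 0]
[20.0, -0.9, -56.7, np.float64(-2.9), 0, 0]
[20.0, 2.0, -56.7, np.float64(-2.9), 0, 0]
[20.0, 4.8, -56.6, np.float64(-2.9), 0, 0]
```

Request:
{"op": "arm_command", "data": {"motion": [[91.8,3,-45,-39,-2,0,0],[91.8,3,-44,-41,-2,0,0],[91.8,3,-42,-43,-2,0,0],[91.8,3,-40,-45,-2,0,0],[91.8,3,-38,-47,-2,0,0]]}}

```text
clock: 1.32
position: [0.3589, 0.318, 0.3899]
ee_rot: [-1.074, 1.289, 1.075]
force: [1.5, 1.0, 0.5]
width: 0.999
```

```bash
python3 plan.py 5 .48 .1 .22 87 6 .52 -.238 .1 104.8
```

```text
t 1.32 grasp [0.359  0.3181 0.2309] jaw 79.61 down [ 7.e-04  7.e-04 -1.e+00] F [1.5 1.  0.5] T [ 0.   -0.05  0.04] w 91.7 j7 [-0.9  -0.02  0.57]
[2.2, -31.7, -38.5, np.float64(-1.5), 0, 0]
[2.2, -30.6, -39.4, np.float64(-1.5), 0, 0]
[2.2, -29.6, -40.1, np.float64(-1.5), 0, 0]
[2.2, -28.5, -40.9, np.float64(-1.5), 0, 0]
[2.1, -27.5, -41.7, np.float64(-1.5), 0, 0]
[20.0, -9.5, -55.9, np.float64(-2.9), 0, 0]
[20.0, -6.6, -56.3, np.float64(-2.9), 0, 0]
[20.0, -3.8, -56.6, np.float64(-2.9), 0, 0]
[20.0, -0.9, -56.7, np.float64(-2.9), 0, 0]
[20.0, 1.9, -56.7, np.float64(-2.9), 0, 0]
[20.0, 4.8, -56.6, np.float64(-2.9), 0, 0]
```

Request:
{"op": "arm_command", "data": {"motion": [[91.8,2,-30,-38,-1.5,0,0],[91.8,2,-29,-39,-1.5,0,0],[91.8,2,-28,-40,-1.5,0,0],[91.8,2,-27,-40,-1.5,0,0],[91.8,2,-26,-40,-1.5,0,0]]}}

```text
clock: 1.95
position: [0.4721, 0.1047, 0.38]
ee_rot: [-1.172, 1.232, 1.172]
force: [0.4, 0.9, -0.5]
width: 0.998
```

Request:
{"op": "arm_command", "data": {"motion": [[91.8,20,-9,-56,-3,0,0],[91.8,20,-7,-56,-3,0,0],[91.8,20,-4,-56,-3,0,0],[91.8,20,-1,-56,-3,0,0],[91.8,20,2,-56,-3,0,0]]}}

```text
clock: 2.58
position: [0.5057, -0.1748, 0.2793]
ee_rot: [-1.365, 1.1, 1.363]
force: [2.0, 0.7, 0.8]
width: 1.002
```

```bash
python3 plan.py 4 .52 -.238 .07 104.8
```

```text
t 2.58 grasp [ 0.5058 -0.1748  0.1203] jaw 102.19 down [ 9.e-04  0.e+00 -1.e+00] F [2.  0.7 0.8] T [ 0.07 -0.02 -0.05] w 92.0 j7 [ 0.05 -0.15  2.16]
[12.6, -0.1, -16.2, np.float64(-0.7), 0, 0]
[12.6, 0.1, -16.2, np.float64(-0.7), 0, 0]
[12.6, 0.2, -16.2, np.float64(-0.7), 0, 0]
[12.5, 0.5, -16.2, np.float64(-0.7), 0, 0]
```

Request:
{"op": "arm_command", "data": {"motion": [[91.8,12,0,-20,-1,0,0],[91.8,12,0,-20,-1,0,0],[91.8,12,0,-18,-0.5,0,0],[91.8,0,0,0,0,0,0],[91.8,0,0,0,0,0,0]]}}

```text
clock: 3.2
position: [0.5185, -0.2289, 0.244]
ee_rot: [-1.394, 1.078, 1.394]
force: [-0.1, 0.3, 0.3]
width: 1.0
```

```bash
python3 plan.py 2 .5204 -.238 .0315 104.8
python3 - <<'E'
from fit import *
for c in("top","side"):
    im=get_image(c);save(im,c+"1.png")
    if c=="side": m=mask(im,0,proj(im,(.52,-.239,.01))[0],40);print(m.sum())
    W=cloud(im);print(proj(im,(.52,-.239,.02)))
E
```

```text
t 3.2 grasp [ 0.5185 -0.2288  0.085 ] jaw 104.57 down [ 1.e-04  5.e-04 -1.e+00] F [-0.1  0.3  0.3] T [ 0.13  0.07 -0.03] w 91.8 j7 [ 0.17 -0.17  2.3 ]
[26.8, 0.3, -4.7, np.float64(-0.1), 0, 0]
[26.7, 0.2, -4.7, np.float64(-0.1), 0, 0]
[[326.26205764 208.19481342]]
386
[[306.64413437 185.85457952]]
```

Request:
{"op": "arm_command", "data": {"motion": [[91.8,27,0,-4.7,0,0,0],[91.8,20,0,-4.7,0,0,0],[91.8,6.5,0,0,0,0,0],[91.8,0,0,0,0,0,0],[44,0,0,0,0,0,0]], "newtons": 30}}

```text
clock: 3.92
position: [0.5211, -0.2387, 0.1908]
ee_rot: [-1.394, 1.078, 1.393]
force: [1.1, -0.1, 0.1]
width: 0.936
```

Request:
{"op": "arm_command", "data": {"motion": [[44,0,0,0,0,0,0],[44,0,0,0,0,0,0],[44,0,0,0,0,0,0]]}}

```text
clock: 4.3
position: [0.5209, -0.2387, 0.1904]
ee_rot: [-1.394, 1.078, 1.393]
force: [-0.1, 0.3, 0.1]
width: 0.612
```

```bash
python3 plan.py 2 .5204 -.238 .1 104.8 6 .599 .029 .13 84.1
```

```text
t 4.3 grasp [ 0.5209 -0.2387  0.0314] jaw 104.55 down [ 4.e-04 -1.e-04 -1.e+00] F [-0.1  0.3  0.1] T [0.08 0.   0.  ] w 56.2 j7 [ 0.2  -0.19  2.34]
[-34.3, 0.2, 0.4, np.float64(-0.1), 0, 0]
[-34.3, 0.1, 0.4, np.float64(-0.1), 0, 0]
[-5.0, -24.0, 39.7, np.float64(3.4), 0, 0]
[-5.0, -21.6, 41.1, np.float64(3.4), 0, 0]
[-5.0, -19.1, 42.3, np.float64(3.4), 0, 0]
[-5.0, -16.6, 43.3, np.float64(3.4), 0, 0]
[-5.0, -14.0, 44.2, np.float64(3.4), 0, 0]
[-5.0, -11.3, 45.0, np.float64(3.4), 0, 0]
```

Fingers are still closing (56 mm, collar 48 mm); waiting, then lifting.

Request:
{"op": "arm_command", "data": {"motion": [[44,0,0,0,0,0,0],[44,0,0,0,0,0,0],[44,0,0,0,0,0,0],[44,-34,0,0,0,0,0],[44,-34,0,0,0,0,0]]}}

```text
clock: 4.92
position: [0.5205, -0.2386, 0.2585]
ee_rot: [-1.393, 1.079, 1.395]
force: [1.1, 0.1, -1.7]
width: 0.518
```

Request:
{"op": "arm_command", "data": {"motion": [[44,-5,-24,40,3.4,0,0],[44,-5,-22,41,3.4,0,0],[44,-5,-19,42,3.4,0,0],[44,-5,-17,43,3.4,0,0],[44,-5,-14,44,3.4,0,0]]}}

```text
clock: 5.55
position: [0.5879, -0.0154, 0.2831]
ee_rot: [-1.176, 1.23, 1.176]
force: [1.3, 0.2, -2.0]
width: 0.514
```

```bash
python3 plan.py 2 .599 .029 .13 84.1
```

```text
t 5.55 grasp [ 0.5878 -0.0155  0.1241] jaw 87.44 down [-4.e-04 -1.e-04 -1.e+00] F [ 1.3  0.2 -2. ] T [ 0.02 -0.01 -0.07] w 47.2 j7 [-0.28 -0.2   1.65]
[-2.9, -4.6, 22.5, np.float64(1.7), 0, 0]
[-3.0, -3.9, 22.5, np.float64(1.7), 0, 0]
```

Request:
{"op": "arm_command", "data": {"motion": [[44,0,-4.5,22,1.7,0,0],[44,0,-4,22,1.7,0,0],[44,0,0,0,0,0,0],[44,0,0,0,0,0,0]]}}

```text
clock: 6.05
position: [0.5985, 0.0255, 0.2831]
ee_rot: [-1.134, 1.257, 1.134]
force: [-0.2, -0.2, -2.4]
width: 0.52
```

```bash
python3 plan.py 2 .599 .029 .09 84.1; python3 - <<'E'
from fit import *
r=[]
for c in("top","side"):
    im=get_image(c);np.savez(c+"2.npz",**im)
    u,v=proj(im,(.599,.029,.08))[0].astype(int);r.append(cv2.resize(im["frame"][v-40:v+40,u-40:u+40,::-1],(400,400),interpolation=cv2.INTER_CUBIC))
cv2.imwrite("pics/c.png",np.hstack(r))
E
```

```text
t 6.05 grasp [0.5984 0.0254 0.1241] jaw 84.14 down [-5.e-04 -8.e-04 -1.e+00] F [-0.2 -0.2 -2.4] T [-0.03  0.   -0.04] w 47.8 j7 [-0.36 -0.21  1.54]
[17.0, -0.1, 1.8, np.float64(0.0), 0, 0]
[17.1, -0.1, 1.8, np.float64(0.0), 0, 0]
```

View pics/c.png

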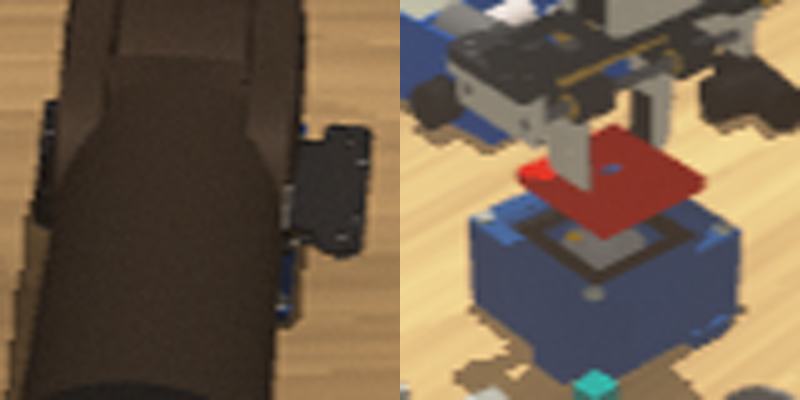

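Request:
{"op": "arm_command", "data": {"motion": [[44,14,0,1.9,0,0,0],[44,10,0,1.9,0,0,0],[44,5,0,0,0,0,0],[44,0,0,0,0,0,0]]}}

```text
clock: 6.65
position: [0.599, 0.0302, 0.2535]
ee_rot: [-1.133, 1.257, 1.134]
force: [0.6, -1.2, -0.9]
width: 0.522
```

```bash
python3 plan.py 1 .599 .029 .09 84.1
```

```text
t 6.65 grasp [0.5988 0.0302 0.0945] jaw 84.15 down [-1.2e-03 -3.0e-04 -1.0e+00] F [ 0.6 -1.2 -0.9] T [0.06 0.07 0.02] w 47.9 j7 [-0.35 -0.23  1.54]
[4.5, -0.3, -1.2, np.float64(0.1), 0, 0]
```

Request:
{"op": "arm_command", "data": {"motion": [[44,2,0,-1,0,0,0],[44,1.5,0,0,0,0,0],[44,0,0,0,0,0,0]]}}

```text
clock: 7.02
position: [0.5991, 0.0293, 0.2508]
ee_rot: [-1.134, 1.256, 1.134]
force: [-0.4, 0.3, -1.1]
width: 0.52
```

Request:
{"op": "arm_command", "data": {"motion": [[44,2,0,0,0,0,0],[44,2,0,0,0,0,0],[44,0,0,0,0,0,0]], "newtons": 50}}

```text
clock: 7.4
position: [0.5992, 0.0293, 0.247]
ee_rot: [-1.134, 1.255, 1.133]
force: [-0.6, 0.3, 3.7]
width: 0.521
```

```bash
python3 plan.py 1 .599 .029 .0874 84.1
```

```text
t 7.4 grasp [0.5993 0.0293 0.088 ] jaw 84.15 down [ 5.e-04  2.e-04 -1.e+00] F [-0.6  0.3  3.7] T [0.03 0.2  0.01] w 47.8 j7 [-0.35 -0.24  1.55]
[0.6, 0.2, -0.4, np.float64(0.1), 0, 0]
```

Request:
{"op": "arm_command", "data": {"motion": [[44,1.5,0,0,0,0,0],[44,1.5,0,0,0,0,0],[44,0,0,0,0,0,0]]}}

```text
clock: 7.78
position: [0.5991, 0.0291, 0.2462]
ee_rot: [-1.133, 1.254, 1.133]
force: [-10.1, 0.0, 29.8]
width: 0.516
```

Request:
{"op": "arm_command", "data": {"motion": [[44,1,0,0,0,0,0],[44,1,0,0,0,0,0],[44,0,0,0,0,0,0]]}}

```text
clock: 8.15
position: [0.599, 0.029, 0.2461]
ee_rot: [-1.133, 1.253, 1.133]
force: [-18.2, 0.4, 51.1]
width: 0.517
```

```bash
python3 plan.py 1 .599 .029 .0874 84.1
```

```text
t 8.15 grasp [0.5993 0.0293 0.0871] jaw 84.14 down [ 0.0018  0.0019 -1.    ] F [-18.2   0.4  51.1] T [-0.26  4.04 -0.01] w 47.5 j7 [-0.35 -0.24  1.55]
[-0.3, 0.3, -0.4, np.float64(0.0), 0, 0]
```

Request:
{"op": "arm_command", "data": {"motion": [[44,-4,0,0,0,0,0],[44,0,0,0,0,0,0],[62,0,0,0,0,0,0],[62,0,0,0,0,0,0],[62,0,0,0,0,0,0]]}}

```text
clock: 8.78
position: [0.599, 0.0293, 0.2453]
ee_rot: [-1.134, 1.256, 1.134]
force: [0.1, -0.8, -0.5]
width: 0.669
```

Request:
{"op": "arm_command", "data": {"motion": [[62,0,0,0,0,0,0],[50,-40,0,0,0,0,0],[50,-50,0,0,0,0,0],[50,-30,0,0,0,0,0]]}}

```text
clock: 9.28
position: [0.5994, 0.0291, 0.3681]
ee_rot: [-1.134, 1.254, 1.132]
force: [0.8, -0.2, 0.1]
width: 0.548
```

```bash
python3 plan.py 5 .465 .254 .21 78; python3 - <<'E'
from fit import *
im=get_image("side");np.savez("side3.npz",**im)
u,v=proj(im,(.599,.029,.08))[0].astype(int)
cv2.imwrite("pics/d.png",cv2.resize(im["frame"][v-40:v+40,u-50:u+50,::-1],(750,600),interpolation=cv2.INTER_CUBIC))
E
```

```text
t 9.28 grasp [0.5998 0.0292 0.2091] jaw 84.14 down [ 2.4e-03  3.0e-04 -1.0e+00] F [ 0.8 -0.2  0.1] T [ 0.01 -0.07  0.01] w 50.3 j7 [-0.39 -0.17  1.5 ]
[-0.2, 31.4, 42.0, np.float64(1.2), 0, 0]
[-0.2, 32.3, 41.3, np.float64(1.2), 0, 0]
[-0.2, 33.1, 40.6, np.float64(1.2), 0, 0]
[-0.1, 34.0, 39.9, np.float64(1.2), 0, 0]
[-0.2, 34.8, 39.2, np.float64(1.2), 0, 0]
```

View pics/d.png

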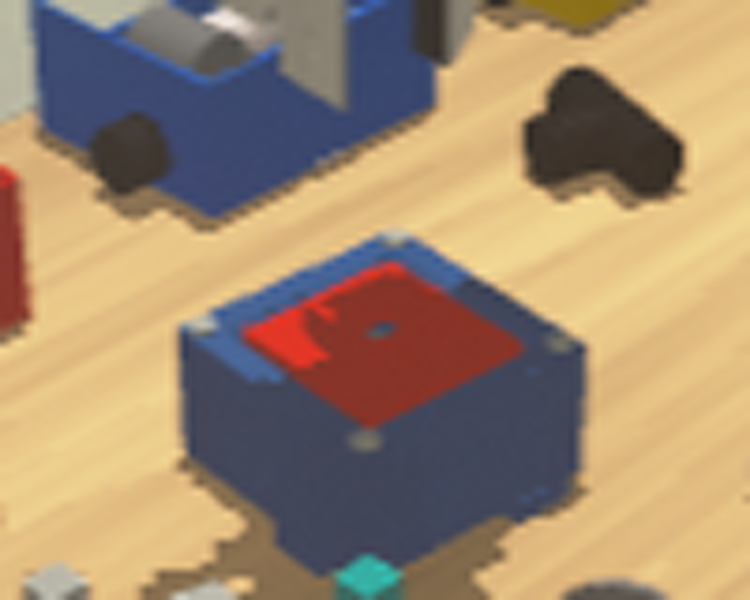

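Request:
{"op": "arm_command", "data": {"motion": [[50,0,31,42,1.3,0,0],[50,0,32,41,1.3,0,0],[50,0,33,41,1.3,0,0],[50,0,34,40,1.3,0,0],[50,0,35,39,1.3,0,0]]}}

```text
clock: 9.95
position: [0.4646, 0.2558, 0.3656]
ee_rot: [-1.048, 1.303, 1.048]
force: [0.5, 0.1, -0.4]
width: 0.544
```

Request:
{"op": "arm_command", "data": {"motion": [[50,0,0,0,0,0,0],[50,0,0,0,0,0,0]]}}

```text
clock: 10.2
position: [0.4657, 0.2542, 0.3656]
ee_rot: [-1.05, 1.303, 1.049]
force: [0.2, -0.2, -0.6]
width: 0.549
```

```bash
python3 plan.py 3 .4652 .2539 .115 77.7; python3 - <<'E'
from fit import *
im=get_image("top");np.savez("top4.npz",**im)
W=cloud(im);z=W[...,2]
r=R.from_rotvec([0,0,np.radians(-5.9)]).as_matrix()
L=(W-[.5993,.029,0])@r
m=(abs(L[...,0])<.04)&(abs(L[...,1])<.04)
H=hsv(im).astype(int);red=m&((H[...,0]<10)|(H[...,0]>170))&(H[...,1]>120)
print("red px",red.sum())
q=red&(z>.06)&(z<.072)&(np.maximum(abs(L[...,0]),abs(L[...,1]))>.027)
P=L[q];A=np.c_[P[:,:2],np.ones(len(P))];print("plate plane",len(P),np.linalg.lstsq(A,P[:,2],rcond=None)[0].round(4),"z med",np.median(P[:,2]))
q=red&(z>.076)&(z<.09);print("collar",q.sum(),np.median(z[q]) if q.sum() else None)
q=(abs(L[...,0])<.075)&(abs(L[...,1])<.075)&(np.maximum(abs(L[...,0]),abs(L[...,1]))>.05)&(z>.06)&(z<.072);print("rim",q.sum(),np.median(z[q]))
u,v=proj(im,(.599,.029,.08))[0].astype(int)
cv2.imwrite("pics/e.png",cv2.resize(im["frame"][v-25:v+25,u-25:u+25,::-1],(600,600),interpolation=cv2.INTER_CUBIC))
E
```

```text
t 10.2 grasp [0.4658 0.2541 0.2066] jaw 77.68 down [ 2.e-04 -4.e-04 -1.e+00] F [ 0.2 -0.2 -0.6] T [-0.04  0.   -0.01] w 50.4 j7 [-0.85 -0.12  0.88]
[30.5, 0.2, -0.1, np.float64(-0.0), 0, 0]
[30.6, 0.2, -0.1, np.float64(-0.0), 0, 0]
[30.5, 0.1, -0.1, np.float64(-0.0), 0, 0]
red px 495
plate plane 326 [ 0.0034 -0.0038  0.0658] z med 0.06602566572112778
collar 93 0.08182516649386762
rim 510 0.06582615713133744
```

View pics/e.png

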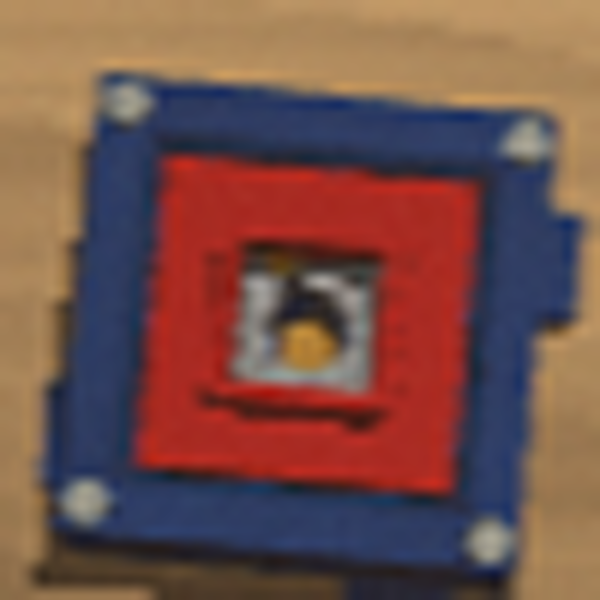

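Request:
{"op": "arm_command", "data": {"motion": [[50,40,0,0,0,0,0],[50,40,0,0,0,0,0],[50,14,0,0,0,0,0],[18,0,0,0,0,0,0],[18,0,0,0,0,0,0]], "newtons": 45}}

```text
clock: 10.88
position: [0.4664, 0.2544, 0.273]
ee_rot: [-1.048, 1.302, 1.048]
force: [-0.8, 0.7, 0.6]
width: 0.376
```

Request:
{"op": "arm_command", "data": {"motion": [[18,0,0,0,0,0,0],[18,0,0,0,0,0,0],[18,0,0,0,0,0,0],[18,0,0,0,0,0,0]]}}

```text
clock: 11.38
position: [0.4661, 0.2546, 0.2729]
ee_rot: [-1.049, 1.301, 1.048]
force: [-0.7, -1.7, 7.4]
width: 0.261
```

```bash
python3 plan.py 3 .465 .254 .21 77.7 5 .5993 .029 .21 112.5
```

```text
t 11.38 grasp [0.4664 0.2548 0.1139] jaw 77.65 down [ 0.0018  0.0012 -1.    ] F [-0.7 -1.7  7.4] T [-0.28  0.13 -0.03] w 23.9 j7 [-0.82 -0.18  0.94]
[-32.0, 0.4, -0.3, np.float64(-0.0), 0, 0]
[-32.0, 0.4, -0.4, np.float64(-0.0), 0, 0]
[-32.1, 0.4, -0.3, np.float64(-0.0), 0, 0]
[0.0, -35.9, -38.2, np.float64(-7.0), 0, 0]
[0.0, -30.9, -42.3, np.float64(-7.0), 0, 0]
[0.0, -25.6, -45.8, np.float64(-7.0), 0, 0]
[0.0, -19.8, -48.5, np.float64(-7.0), 0, 0]
[0.0, -13.7, -50.6, np.float64(-7.0), 0, 0]
```

Request:
{"op": "arm_command", "data": {"motion": [[18,-20,0,0,0,0,0],[18,-40,0,0,0,0,0],[18,-40,0,0,0,0,0],[18,0,0,0,0,0,0]]}}

```text
clock: 11.88
position: [0.4663, 0.2548, 0.3746]
ee_rot: [-1.048, 1.298, 1.048]
force: [-0.0, -0.0, -2.8]
width: 0.26
```

Request:
{"op": "arm_command", "data": {"motion": [[18,0,-36,-38,-7,0,0],[18,0,-31,-42,-7,0,0],[18,0,-26,-46,-7,0,0],[18,0,-20,-48,-7,0,0],[18,0,-14,-50,-7,0,0]]}}

```text
clock: 12.5
position: [0.6011, 0.0296, 0.3702]
ee_rot: [-1.496, 0.994, 1.499]
force: [-0.1, 0.7, -3.3]
width: 0.254
```

Request:
{"op": "arm_command", "data": {"motion": [[18,0,0,0,0,0,0],[18,0,0,0,0,0,0]]}}

```text
clock: 12.75
position: [0.6004, 0.0311, 0.3703]
ee_rot: [-1.492, 0.997, 1.496]
force: [-0.6, 1.0, -3.3]
width: 0.263
```

```bash
python3 plan.py 2 .5993 .029 .20 112.5; python3 - <<'E'
from fit import *
im=get_image("side");np.savez("side5.npz",**im)
u,v=proj(im,(.599,.029,.13))[0].astype(int);print(u,v)
cv2.imwrite("pics/f.png",cv2.resize(im["frame"][v-40:v+40,u-40:u+40,::-1],(600,600),interpolation=cv2.INTER_CUBIC))
E
```

```text
t 12.75 grasp [0.6    0.0312 0.2113] jaw 112.59 down [-2.5e-03  4.0e-04 -1.0e+00] F [-0.6  1.  -3.3] T [0.09 0.06 0.  ] w 24.2 j7 [-0.33 -0.13  1.95]
[5.7, 0.7, -0.9, np.float64(0.0), 0, 0]
[5.6, 0.8, -0.9, np.float64(0.0), 0, 0]
238 180
```

View pics/f.png

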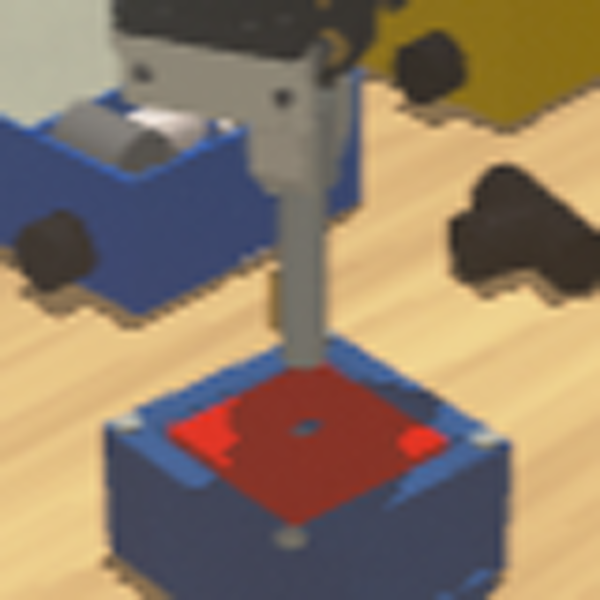

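Request:
{"op": "arm_command", "data": {"motion": [[18,22,0.6,-1.5,0,0,0],[18,20,0,0,0,0,0],[18,5,0,0,0,0,0],[18,0,0,0,0,0,0]]}}

```text
clock: 13.3
position: [0.6007, 0.0303, 0.3247]
ee_rot: [-1.495, 0.995, 1.496]
force: [0.4, -1.0, -3.4]
width: 0.258
```

```bash
python3 plan.py 1 .600 .0296 .158 112.5
```

```text
t 13.3 grasp [0.6006 0.0303 0.1657] jaw 112.72 down [-5.e-04  3.e-04 -1.e+00] F [ 0.4 -1.  -3.4] T [ 0.11 -0.01  0.04] w 23.7 j7 [-0.32 -0.15  1.97]
[7.7, 0.8, -0.4, np.float64(0.2), 0, 0]
```

Request:
{"op": "arm_command", "data": {"motion": [[18,4,0.7,-0.4,0,0,0],[18,3,0,0,0,0,0],[18,2,0,0,0,0,0],[18,0,0,0,0,0,0]]}}

```text
clock: 13.8
position: [0.6004, 0.0286, 0.3156]
ee_rot: [-1.494, 0.996, 1.494]
force: [-0.6, -0.7, -2.9]
width: 0.256
```

Request:
{"op": "arm_command", "data": {"motion": [[18,2,0,0,0,0,0],[18,0,0,0,0,0,0]]}}

```text
clock: 14.05
position: [0.6004, 0.0289, 0.3136]
ee_rot: [-1.494, 0.995, 1.495]
force: [-0.0, 0.8, -3.3]
width: 0.256
```

```bash
python3 plan.py 1 .600 .0296 .146 112.5
```

```text
t 14.05 grasp [0.6004 0.0289 0.1546] jaw 112.66 down [-2.e-04  4.e-04 -1.e+00] F [-0.   0.8 -3.3] T [ 0.29  0.07 -0.02] w 23.5 j7 [-0.32 -0.15  1.97]
[8.6, 0.1, 0.8, np.float64(0.2), 0, 0]
```

Request:
{"op": "arm_command", "data": {"motion": [[18,2,0,0,0,0,0],[18,2,0,0,0,0,0],[18,0,0,0,0,0,0]]}}

```text
clock: 14.42
position: [0.6003, 0.0288, 0.3094]
ee_rot: [-1.494, 0.996, 1.495]
force: [0.4, 1.5, -4.6]
width: 0.26
```

```bash
python3 plan.py 1 .600 .0296 .146 112.5
```

```text
t 14.43 grasp [0.6002 0.0289 0.1504] jaw 112.66 down [-5.e-04  2.e-04 -1.e+00] F [ 0.4  1.5 -4.6] T [0.52 0.18 0.05] w 23.8 j7 [-0.32 -0.15  1.97]
[4.4, -0.1, 0.8, np.float64(0.2), 0, 0]
```

Request:
{"op": "arm_command", "data": {"motion": [[18,2,0,0.6,0,0,0],[18,2,0,0,0,0,0],[18,2,0,0,0,0,0],[18,0,0,0,0,0,0]]}}

```text
clock: 14.92
position: [0.6002, 0.0291, 0.3035]
ee_rot: [-1.494, 0.996, 1.494]
force: [-0.1, -0.1, -4.4]
width: 0.259
```

Request:
{"op": "arm_command", "data": {"motion": [[18,2,0,0,0,0,0],[18,1,0,0,0,0,0],[18,0,0,0,0,0,0]]}}

```text
clock: 15.3
position: [0.6002, 0.0291, 0.3007]
ee_rot: [-1.494, 0.996, 1.494]
force: [0.5, -0.3, -3.8]
width: 0.255
```

```bash
python3 plan.py 1 .600 .0296 .141 112.5
```

```text
t 15.3 grasp [0.6002 0.0291 0.1417] jaw 112.65 down [ 0.e+00 -1.e-04 -1.e+00] F [ 0.5 -0.3 -3.8] T [0.06 0.12 0.01] w 23.4 j7 [-0.31 -0.16  1.97]
[0.7, -0.0, 0.6, np.float64(0.1), 0, 0]
```

Request:
{"op": "arm_command", "data": {"motion": [[18,2,0,0,0,0,0],[18,2,0,0,0,0,0],[18,2,0,0,0,0,0],[18,0,0,0,0,0,0]]}}

```text
clock: 15.8
position: [0.6001, 0.0292, 0.2945]
ee_rot: [-1.494, 0.996, 1.494]
force: [-0.6, -0.1, -4.1]
width: 0.257
```

```bash
python3 plan.py 1 .600 .0296 .128 112.5
```

```text
t 15.8 grasp [0.6001 0.0291 0.1355] jaw 112.65 down [-3.e-04 -1.e-04 -1.e+00] F [-0.6 -0.1 -4.1] T [ 0.06  0.03 -0.06] w 23.6 j7 [-0.31 -0.16  1.98]
[7.5, -0.1, 0.5, np.float64(0.2), 0, 0]
```

Key is about 8 mm into the keyway with no resistance. On to the plunger.

Request:
{"op": "arm_command", "data": {"motion": [[18,3,0,0,0,0,0],[18,3,0,0,0,0,0],[18,3,0,0,0,0,0],[18,0,0,0,0,0,0]]}}

```text
clock: 16.3
position: [0.6003, 0.0291, 0.286]
ee_rot: [-1.494, 0.995, 1.494]
force: [-2.0, -0.1, 4.2]
width: 0.26
```

Request:
{"op": "arm_command", "data": {"motion": [[18,2,0,0,0,0,0],[18,2,0,0,0,0,0],[18,1,0,0,0,0,0],[18,0,0,0,0,0,0]], "newtons": 60}}

```text
clock: 16.8
position: [0.6003, 0.0292, 0.2813]
ee_rot: [-1.494, 0.995, 1.494]
force: [-1.8, -0.6, 8.7]
width: 0.255
```

```bash
python3 plan.py 1 .600 .0296 .1199 112.5
```

```text
t 16.8 grasp [0.6004 0.0292 0.1223] jaw 112.65 down [ 7.e-04  3.e-04 -1.e+00] F [-1.8 -0.6  8.7] T [-0.02  0.88  0.02] w 23.4 j7 [-0.31 -0.16  1.98]
[2.4, 0.3, 0.5, np.float64(0.2), 0, 0]
```

Request:
{"op": "arm_command", "data": {"motion": [[18,1.5,0,0,0,0,0],[18,1.5,0,0,0,0,0],[18,0,0,0,0,0,0]]}}

```text
clock: 17.18
position: [0.6004, 0.0292, 0.2789]
ee_rot: [-1.494, 0.994, 1.493]
force: [-4.1, -1.2, 12.7]
width: 0.261
```

Request:
{"op": "arm_command", "data": {"motion": [[18,1,0,0,0,0,0],[18,0,0,0,0,0,0],[18,0,0,0,0,0,0]]}}

```text
clock: 17.55
position: [0.6005, 0.029, 0.2788]
ee_rot: [-1.495, 0.994, 1.493]
force: [-6.3, 0.1, 21.3]
width: 0.255
```

```bash
python3 plan.py 1 .600 .0296 .1199 112.5
```

```text
t 17.55 grasp [0.6008 0.0291 0.1198] jaw 112.64 down [ 1.8e-03  6.0e-04 -1.0e+00] F [-6.3  0.1 21.3] T [-0.07  2.02  0.03] w 23.4 j7 [-0.31 -0.17  1.98]
[-0.1, 0.5, 0.7, np.float64(0.1), 0, 0]
```

Request:
{"op": "arm_command", "data": {"motion": [[18,0.5,0,0,0,0,0],[18,0,0,0,0,0,0],[18,0,0,0,0,0,0]]}}

```text
clock: 17.92
position: [0.6005, 0.029, 0.2787]
ee_rot: [-1.495, 0.994, 1.492]
force: [-8.2, -0.5, 26.0]
width: 0.259
```

```bash
python3 plan.py; python3 - <<'E'
from fit import *
im=get_image("side")
u,v=proj(im,(.599,.029,.1))[0].astype(int)
cv2.imwrite("pics/g.png",cv2.resize(im["frame"][v-70:v+70,u-90:u+90,::-1],(772,600),interpolation=cv2.INTER_CUBIC))
W=cloud(im);z=W[...,2];L=(W-[.5993,.029,0])@R.from_rotvec([0,0,np.radians(-5.9)]).as_matrix()
H=hsv(im).astype(int);q=((H[...,0]<10)|(H[...,0]>170))&(H[...,1]>120)&(abs(L[...,:2]).max(-1)<.04)&(abs(L[...,:2]).max(-1)>.028)&(z>.058)&(z<.073)
P=L[q];print(len(P),np.median(P[:,2]),np.linalg.lstsq(np.c_[P[:,:2],np.ones(len(P))],P[:,2],rcond=None)[0].round(4))
E
```

```text
t 17.93 grasp [0.6008 0.0291 0.1197] jaw 112.64 down [ 2.1e-03  8.0e-04 -1.0e+00] F [-8.2 -0.5 26. ] T [-0.07  2.45 -0.02] w 23.8 j7 [-0.31 -0.17  1.98]
121 0.06619849045070969 [-0.0071  0.0033  0.0661]
```

View pics/g.png

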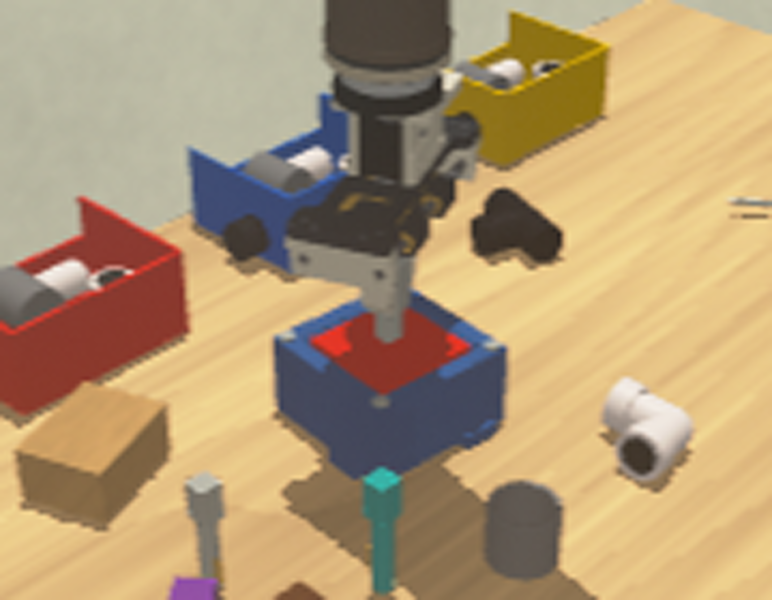

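The picture shows the shaft in the collar at about (388, 325), the cover level with the rim, and the bystanders in view undisturbed. The height and the force both show the hard stop, so I'm handing in.

```bash
python3 -c "
from cell import arm
print(arm.sign_off())"
```

```text
the job is handed in; nothing more can be done
None
```

The red cover is seated in the pocket, and the steel shaft is pushed home through it with its key in the keyway. The arm is still holding the shaft pressed down. I handed the job in at about 18 s of the 51 s allowed.

- **Cover:** I pressed it down with up to about 51 N through the fingers. Before the shaft went in, the top camera measured the plate at 66.0 mm against the rim at 65.8 mm, tilted less than 0.3°. After insertion, the side camera gave 66.2 mm, still level to within 0.5°.
- **Shaft:** I turned it about 35° to bring the key to the keyway, and it slid in without resistance. The spring pushed back from about where the plunger should start. The push then rose to about 30 N (26 N read plus the shaft's weight), well over the spring's 14 N. At that point the grasp was at 119.7 mm, against 119.9 mm expected with the plunger fully down.
- **Other checks:** The wrist force stayed far below 120 N. The bystanders visible in the last picture had not moved.
- **Less certain:** I judged the plunger and key from force and height, because neither can be seen once the shaft is in. While pressing there is also a sideways force of about 8 N.

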